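# Set the glue timer on the leather bench

### The job

Set the wind-up bench timer to 20 minutes for the glue: twist its knob clockwise past the top (30-minute) mark, then turn it back down to 20 minutes and let go. The timer stands loose and its knob is stiffer than its feet hold by themselves, so press the knob down while twisting to keep the timer from swinging round or skidding on the mat, but do not lean on it hard. Leave the things around it where they are.

Things in the scene. Friction and masses are not known exactly. Their poses are not given: they have to be found in the camera images.
- timer: Wind-up timer: round bare-steel drum 104 mm across, about 0.3 kg, loose on the mat on four rubber feet (centres 43 mm from the axis). Origin on the axis at the feet's underside, z up; white face at 40 mm. Unpressed, its feet resist turning with only 0.06 to 0.14 N m; each newton of push adds 0.02 to 0.03. Press on the knob's flange. The feet may carry at most 30 N, weight included.
- knob_grip (a point): On the axis, 70 mm above the timer's origin; x axis along the knob's bar to its pointer end (white line), z up. Black knob: flange 54 mm across, on it a bar 44 long, 14 thick, 28 high. The flange's top is nominally 19 mm below this point, but the knob stands 0 to 10 mm higher on its shaft (not measured: feel for it). It is sprung: 3 N starts it down, then 8 N per mm, bottoming at 2.5 mm.
- dial (a joint): Timer setting, rad: 0 at the 0 mark, growing clockwise seen from above, 0.08 rad a minute: 20 minutes 1.6, top mark (30) 2.4, hard stop 2.62. Pointer direction = timer's yaw + 1.2 - value. Turning takes about 0.27 N m either way; it stays where it is left (no run-down).
- top_mark (a point): Top (30) mark on the white face, 45 mm from the axis, 1.2 rad clockwise of the timer's x axis. The face has 31 black ticks, one a minute, every fifth long, running clockwise from the 0 mark (1.2 rad anticlockwise of x). One stud at the 0 mark; two at the other end, on the top mark and just beyond it. 20 minutes is the fifth long tick, counting the one at 0.
- mat: Green bench mat, 440 x 900 x 3 mm, fixed; origin at the centre of its underside. Timer and bystanders stand on it.
- glue_jar: Bystander: white jar, 68 mm across, 75 mm high, loose; origin at the centre of its underside.
- hammer: Bystander: hammer with a wooden handle lying along its x axis, 0.26 m long, loose; origin under its middle.
- weight: Bystander: brass pressing weight with a small top knob, 56 mm across, 50 mm high, loose; origin at the centre of its underside.
Things that resemble listed ones, but are neither listed nor needed, are in the scene too. What is meant by the timer is not pink or turquoise, and is the larger of those in its own colour.

How it is judged:
By the outcome, as a careful person would: the job done as asked, in the order asked, and still so for the second after the job is handed in, with the robot touching nothing.
It also fails if it takes over 64 s, if anything falls off the work surface, if the arm or the gripper's body presses on something with over 40 N, if the wrist force passes 120 N, or if a joint passes its speed limit or range.

### The arm

A 6-joint arm with a two-finger parallel gripper is mounted at the origin on the work surface. World frame = base frame: x ahead of the robot, y to its left, z up, the work surface at z = 0. Lengths are in m, angles in degrees, forces in N, time in s.
With the tool pointing down it reaches from about 0.4 to 0.825 m from the base axis. Payload 7 kg.
Tool frame: the origin (TCP) lies on the centre line of the jaws, within the pads' length; the fingertips stand 19 mm ahead of it and the grasp point (between the pads) is the TCP (r.tip_extent is the distance from the TCP to the fingertips, in m); z points along the fingers, y is the line along which they close (so a half turn about z gives the same grasp; the last joint's range is limited). The gripper opens to 88 mm and grips with 3 to 60 N. Pads are 19 mm wide; open, the fingers measure 130 mm over their backs; the gripper's body (78 mm by 193 mm) begins 47 mm behind the grasp point.
Start: joints at [81.538, 20.546, 0.682, 0, -70.136, -16.507], TCP at [0.285, 0.612, 0.246] pointing down, gripper open.
Joint ranges: [-176.03, 176.03], [-82.01, 121.73], [-58.28, 71.71], [-173.87, 95.51], [-174.79, -0.11], [-173.66, 173.66]. Speed limits (degrees/s): [136.94, 136.94, 172.46, 180, 180, 180].

### API

Orientations are given as [roll, pitch, yaw] about the fixed x, y, z axes, in that order (R = Rz(yaw) Ry(pitch) Rx(roll)).
In Python, from plant import r gives the robot as it stands. The module is installed in compiled form; this text tells all that it offers.
- The arm moves only by the tool jog_arm, never from a script. Its argument "deltas" is a list that holds one entry, the list of rows, each a list of 5 numbers: the opening, from -1 (shut) to 1 (fully open), then the shift along the world's x, y, z in cm, then the turn about the world's z in rad. In form: [[[claw, dx, dy, dz, turn], ...]]. A call has 1 to 8 rows; each row shifts and turns the commanded pose from where the row before left it; what a row does not reach is not made up. A row lasts 1/8 s, in which the tool goes at most 62.5 mm and 10.7 degrees, less where a joint would pass 70% of its speed; a pose out of reach is approached as far as the arm can. A call with a gripper value outside its range is refused whole. The fingers move at their own pace and stop on an object; "force" is the grip in N (left out, the last holds). Time passes only in rows, so rows that do not move let the fingers close. It gives the time, the measured TCP pose, the force, the opening and the grip force at its end, in the units of the state.
- r.get_state(): the state, without advancing time (a new reading comes with each control period).
- r.capture(name): name is "scene" or "top" or "wrist"; returns the picture (384x512x3 uint8, blue, green, red); there is no depth.
- r.camera_info(name): a dict with "fx", "fy", "cx", "cy" (pixels), "k1" (the pictures are not rectified: a ray, as slopes to the right and down, at radius r is drawn at 1 + k1 r^2 times it, then the intrinsics apply), "view" (4x4, takes a point from world to camera coordinates). Camera axes: x right, y up, looking along -z (the intrinsics and any distortion apply to the point x, -y, -z); pixel columns grow to the right and rows downward; lengths in m; the calibration is good to about 2 mm. A picture is of the moment at which its call begins: read the wrist's pose just before it. camera_info takes no time and is no camera call; for the wrist camera it gives the pose at the moment of the call.
- r.close_job(): hands the job in; it is judged then, once.
The state is a dict: "time_s": time; "joints": joint angles; "qd": joint speeds; "joint_torque": joint torques, N m; "tcp_pos": TCP position; "eef_rot": TCP orientation; "contact_force": force on the tool from outside, world axes, zero at the start; "moment": the same for the moment, N m; "gripper_width": finger opening in m; "gripper_force": force on a finger pad.
Only numpy, scipy, OpenCV 4.12 (cv2) and the standard library are available. Lean on these libraries where they do the work, as an engineer would, in place of code of your own. Each camera call takes 0.05 s, during which the arm holds its last target. There are 200 camera calls.

## Working session

There is one attempt and no reset: what is moved stays moved. The work goes in short steps, Python scripts to look and compute and a tool call to move; the robot and the scene stay as the last step left them, time stands still between calls to the robot, and variables do not carry over. Pictures are saved under pics/ and viewed, at most 10 in all, crops included, and the job is handed in when it is done.

Besides the shell and the picture viewer there is one more tool, called after "Emit:" by a JSON object that holds its "op" and its "data". jog_arm: Moves the arm, as the interface text tells. Its arguments: {"type":"object","properties":{"deltas":{"type":"array"},"force":{"type":"number"}},"required":["deltas"]}

```bash
mkdir -p pics; cat > h.py <<'E'
import numpy as np, cv2
from plant import r
def ray(c,u,v):
    K=np.array([[c['fx'],0,c['cx']],[0,c['fy'],c['cy']],[0,0,1.]])
    p=cv2.undistortPoints(np.array([[[u,v]]],float),K,np.array([c['k1'],0,0,0,0.]))[0,0]
    V=np.array(c['view']); R=V[:3,:3]; t=V[:3,3]
    return -R.T@t, R.T@np.array([p[0],-p[1],-1])
def at(c,u,v,z):
    o,d=ray(c,u,v); return o+d*(z-o[2])/d[2]
def proj(c,P):
    V=np.array(c['view']); q=V[:3,:3]@P+V[:3,3]; s=np.array([q[0]/-q[2],-q[1]/-q[2]]); s=s*(1+c['k1']*(s@s))
    return c['fx']*s[0]+c['cx'],c['fy']*s[1]+c['cy']
E
python3 - <<'E'
from h import *
a=[r.capture(n) for n in("top","scene")]
for n,i in zip(("top","scene"),a): cv2.imwrite(f"pics/{n}0.png",i)
c=r.camera_info("top");print(c, r.get_state())
E
```

```text
{'fx': 428.19797347790177, 'fy': 428.19797347790177, 'cx': 256.0806996457478, 'cy': 188.10796783736112, 'k1': -0.011124973293252039, 'view': array([[-0.00575737, -0.99964045,  0.02618821, -0.02175328],
       [ 0.99251288, -0.00251722,  0.12211408, -0.62666557],
       [-0.12200426,  0.02669519,  0.99217051, -1.0203083 ],
       [ 0.        ,  0.        ,  0.        ,  1.        ]])} {'time_s': 0.1, 'joints': array([ 8.15377065e+01,  2.05853086e+01,  6.40091863e-01, -1.54488975e-02,
       -7.01349423e+01, -1.65049688e+01]), 'qd': array([-0.09293601, -0.07212532,  0.04059857, -0.00254764, -0.01750583,
        0.0118573 ]), 'joint_torque': array([ 4.25221219e-05, -5.84164417e+01,  2.93752116e+01,  7.01537937e+00,
        1.01960273e-02, -5.06822948e-05]), 'tcp_pos': array([0.2848034 , 0.61154317, 0.24475449]), 'eef_rot': array([ 1.79919017e+02, -8.84938007e-03, -2.49725159e+01]), 'contact_force': array([-0.56257116, -0.09872861,  0.27198859]), 'moment': array([-0.02509273, -0.0009694 , -0.00699307]), 'gripper_force': 0.0, 'gripper_width': 0.08755298557432448}
```

View pics/top0.png

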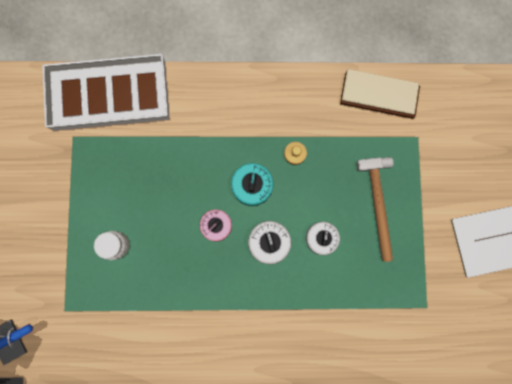

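View pics/scene0.png

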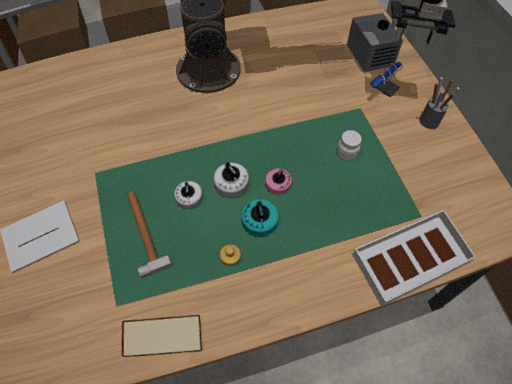

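Dial-like objects in the top picture are a large white one (270,243), a small white one (324,239), a turquoise one (252,184) and a pink one (216,226). The large white one fits: it is neither pink nor turquoise, and it is the larger of the two in its colour. I'll confirm it in an enlarged crop.

```bash
python3 - <<'E'
from h import *
i=cv2.imread("pics/top0.png");c=r.camera_info("top")
cv2.imwrite("pics/crop0.png",cv2.resize(i[208:278,235:350],None,fx=6.9,fy=6.9,interpolation=cv2.INTER_CUBIC))
for n,u,v,z in [("face",270,242,.043),("small",323.5,238,.04),("turq",252,184.5,.04),("pink",216,225,.04),("weight",296,153,.03)]: print(n,at(c,u,v,z).round(3))
w=r.camera_info("wrist");V=w['view'];print("wrist cam rel tcp",(-V[:3,:3].T@V[:3,3]-r.get_state()['tcp_pos']).round(3),V[2,:3].round(3),w['fx'])
E
```

```text
face [ 0.494 -0.057  0.043]
small [ 0.503 -0.189  0.04 ]
turq [ 0.635 -0.014  0.04 ]
pink [0.536 0.074 0.04 ]
weight [ 0.717 -0.126  0.03 ]
wrist cam rel tcp [ 0.061 -0.028  0.139] [ 0.231 -0.107  0.967] 302.40159628853905
```

View pics/crop0.png

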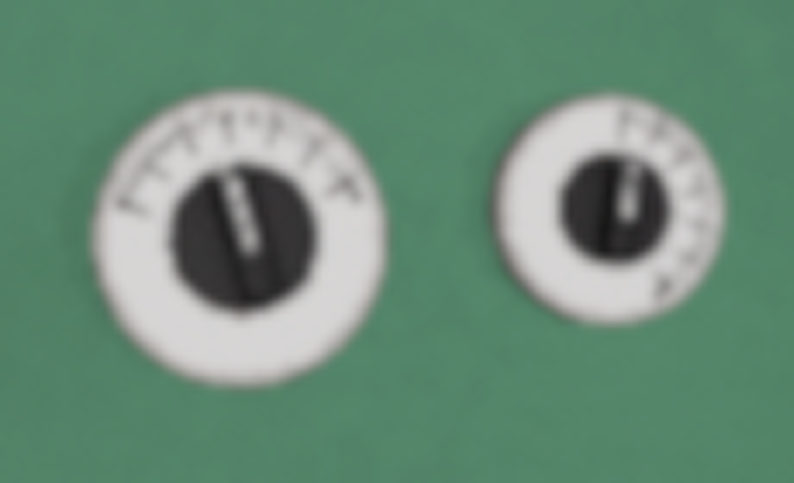

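The crop confirms the large white timer at (270,243). Its scale runs across the top, with two studs at the right end, and the pointer is a little left of up. I'll move over it for a wrist view.

Emit:
{"op": "jog_arm", "data": {"deltas": [[[1,1.75,-5.55,0,0.055],[1,1.75,-5.55,0,0.055],[1,1.75,-5.55,0,0.055],[1,1.75,-5.55,0,0.055],[1,1.75,-5.55,0,0.055],[1,1.75,-5.55,0,0.055],[1,1.75,-5.55,0,0.055],[1,1.75,-5.55,0,0.055]]]}}

```text
time_s: 1.1
tcp_pos: [0.425, 0.166, 0.2456]
eef_rot: [-180.0, -0.0, 0.4]
contact_force: [1.5, -0.2, -0.4]
gripper_width: 0.0874
gripper_force: 0.0
```

Emit:
{"op": "jog_arm", "data": {"deltas": [[[1,1.75,-5.55,0,0.055],[1,1.75,-5.55,0,0.055],[1,1.75,-5.55,0,0.055],[1,1.75,-5.55,0,0.055],[1,0,0,0,0],[1,0,0,0,0],[1,0,0,0,0]]]}}

```text
time_s: 1.98
tcp_pos: [0.4947, -0.0532, 0.2455]
eef_rot: [-180.0, 0.0, 12.9]
contact_force: [0.3, -0.2, -0.7]
gripper_width: 0.0881
gripper_force: 0.0
```

```bash
python3 - <<'E'
from h import *
s=r.get_state();print(s)
w=r.camera_info("wrist");i=r.capture("wrist");cv2.imwrite("pics/w0.png",i);np.save("w0.npy",w,allow_pickle=True)
cv2.imwrite("pics/w0b.png",cv2.resize(i,(800,600),interpolation=cv2.INTER_CUBIC))
print(proj(w,np.array([.494,-.057,.043])))
E
```

```text
{'time_s': 1.975, 'joints': array([ 1.65326777e+01,  3.65597453e+00, -2.11576745e+01, -9.04669389e-03,
       -6.51867522e+01,  8.63868403e+01]), 'qd': array([ 0.66053125, -0.11849065,  0.07193093,  0.02307397,  0.04270983,
        0.1934172 ]), 'joint_torque': array([-6.14521131e-01, -3.33384204e+01,  2.83328283e+01,  6.65028781e+00,
        7.37494044e-02, -1.09187185e-02]), 'tcp_pos': array([ 0.49472761, -0.05316579,  0.24554897]), 'eef_rot': array([-1.79991830e+02,  9.18195193e-04,  1.29157214e+01]), 'contact_force': array([ 0.25958305, -0.19041816, -0.6857585 ]), 'moment': array([-0.0432066 , -0.04245004, -0.08618237]), 'gripper_force': 0.0, 'gripper_width': 0.08809781812417763}
(np.float64(255.37350622938004), np.float64(177.59714338412965))
```

View pics/w0b.png

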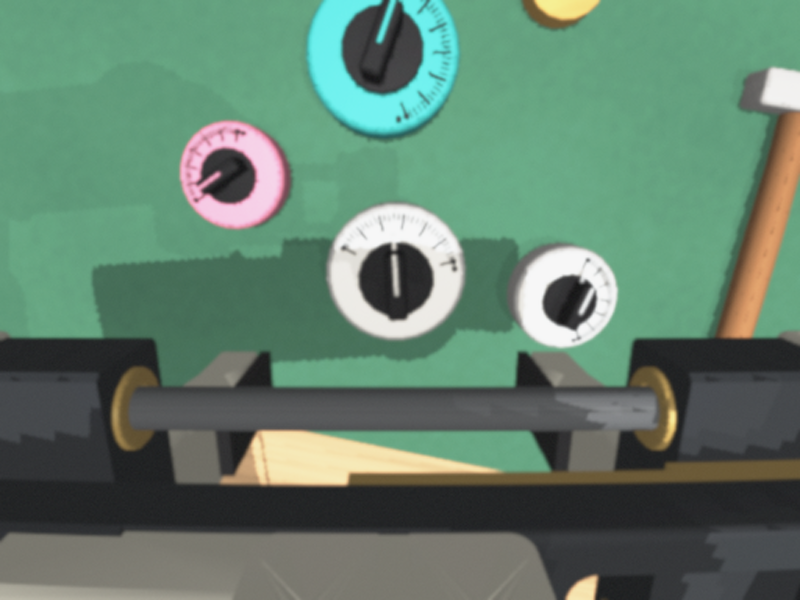

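The wrist picture shows the target timer centred near (396,271) in the 800x600 view, with its 0 stud at (347,247), its two end studs at (455,264), and the pointer line from (393,245) to (397,297). Next I'll rectify it metrically.

```bash
python3 - <<'E'
from h import *
w=np.load("w0.npy",allow_pickle=True).item(); t=r.camera_info("top")
imgs=[("w",w,cv2.imread("pics/w0.png")),("t",t,cv2.imread("pics/top0.png"))]
out=[]
for n,c,i in imgs:
    # metric view of the plane z=.043: 5 px/mm, up=+x, left=+y, centre (.494,-.057)
    X,Y=np.meshgrid(np.arange(600),np.arange(600))
    P=np.stack([.494-(Y-300)/5000,-.057-(X-300)/5000,np.full(X.shape,.043)],-1)
    V=c['view'];q=P@V[:3,:3].T+V[:3,3];sx=q[...,0]/-q[...,2];sy=q[...,1]/q[...,2];d=1+c['k1']*(sx**2+sy**2)
    m=cv2.remap(i,(c['fx']*sx*d+c['cx']).astype('f4'),(c['fy']*sy*d+c['cy']).astype('f4'),cv2.INTER_CUBIC)
    hsv=cv2.cvtColor(m,cv2.COLOR_BGR2HSV)
    k=((hsv[...,1]<50)&(hsv[...,2]>150)).astype('u1')
    cs,_=cv2.findContours(k,cv2.RETR_EXTERNAL,cv2.CHAIN_APPROX_NONE)
    e=cv2.fitEllipse(cv2.convexHull(max(cs,key=cv2.contourArea)))
    print(n,e,"centre",.494-(e[0][1]-300)/5000,-.057-(e[0][0]-300)/5000)
    if n=="w": cv2.imwrite("pics/rect_w.png",m)
E
```

```text
w ((282.60455322265625, 283.9946594238281), (503.5885925292969, 513.4920654296875), 166.9251708984375) centre 0.49720106811523435 -0.05352091064453125
t ((295.3616638183594, 298.99761962890625), (512.1546630859375, 512.8225708007812), 83.42955780029297) centre 0.49420047607421874 -0.05607233276367188
```

View pics/rect_w.png

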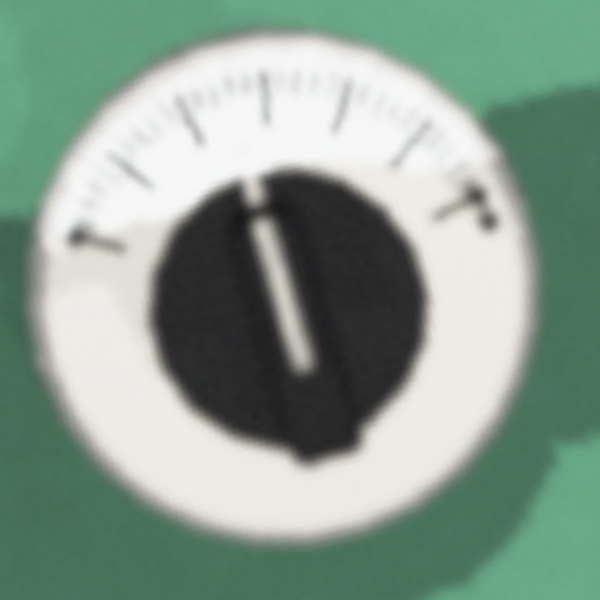

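The rectified picture gives a timer yaw of about 6° (15 tick at (265,97)), a pointer direction of about 16.4° and a current value of about 1.02 rad. I'll align the tool with the bar and descend a little, and measure again once it has settled.

Emit:
{"op": "jog_arm", "data": {"deltas": [[[1,0,0,-3,0.06],[1,0,0,-2,0],[1,0,0,0,0],[1,0,0,0,0],[1,0,0,0,0]]]}}

```text
time_s: 2.65
tcp_pos: [0.4956, -0.0537, 0.1966]
eef_rot: [180.0, -0.1, 16.3]
contact_force: [-1.0, -0.5, -0.4]
gripper_width: 0.0876
gripper_force: 0.0
```

```bash
cat > m.py <<'E'
from h import *
def rect(c,i,z=.043,C=(.494,-.057)):
    X,Y=np.meshgrid(np.arange(600),np.arange(600))
    P=np.stack([C[0]-(Y-300)/5000,C[1]-(X-300)/5000,np.full(X.shape,z)],-1)
    V=c['view'];q=P@V[:3,:3].T+V[:3,3];sx=q[...,0]/-q[...,2];sy=q[...,1]/q[...,2];d=1+c['k1']*(sx**2+sy**2)
    return cv2.remap(i,(c['fx']*sx*d+c['cx']).astype('f4'),(c['fy']*sy*d+c['cy']).astype('f4'),cv2.INTER_CUBIC)
def centre(m,C=(.494,-.057)):
    hsv=cv2.cvtColor(m,cv2.COLOR_BGR2HSV)
    k=((hsv[...,1]<50)&(hsv[...,2]>130)).astype('u1')
    cs,_=cv2.findContours(k,cv2.RETR_EXTERNAL,cv2.CHAIN_APPROX_NONE)
    e=cv2.fitEllipse(cv2.convexHull(max(cs,key=cv2.contourArea)))
    return e, C[0]-(e[0][1]-300)/5000, C[1]-(e[0][0]-300)/5000
E
python3 - <<'E'
from m import *
s=r.get_state();print(s['tcp_pos'],s['eef_rot'],s['contact_force'],s['moment'])
for n in("wrist","scene","top"):
    c=r.camera_info(n);i=r.capture(n);m=rect(c,i);print(n,centre(m));cv2.imwrite(f"pics/r1{n}.png",m)
E
python3 -c "
import cv2
cv2.imwrite('pics/r1.png',cv2.hconcat([cv2.resize(cv2.imread('pics/r1%s.png'%n),(400,400)) for n in('wrist','scene')]))"
```

```text
[ 0.49556574 -0.05371322  0.19663092] [ 1.79987848e+02 -1.04846996e-01  1.63189687e+01] [-0.9651768  -0.46898788 -0.35694547] [-0.04080479  0.01091363 -0.03509214]
wrist (((282.9444274902344, 285.6707458496094), (509.36553955078125, 518.4220581054688), 164.09144592285156), 0.4968658508300781, -0.05358888549804688)
scene (((301.3414001464844, 285.71380615234375), (490.4961853027344, 503.3685607910156), 5.675497055053711), 0.49685723876953125, -0.057268280029296875)
top (((270.9962158203125, 434.92169189453125), (43.12767791748047, 44.07817840576172), 178.14761352539062), 0.46701566162109376, -0.051199243164062505)
```

View pics/r1.png

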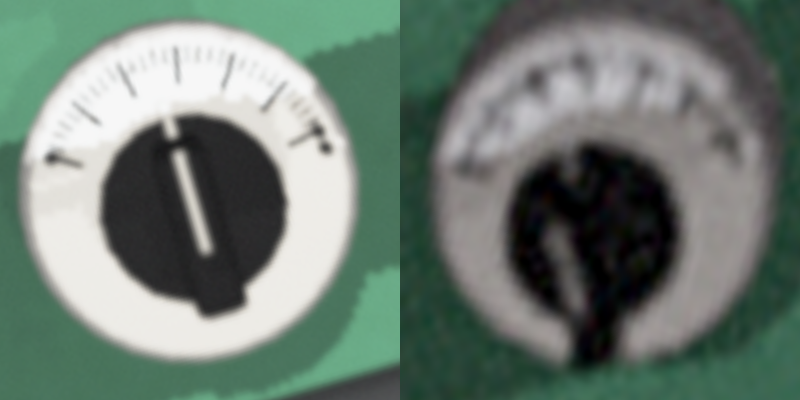

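The wrist and scene views agree on a centre of about (0.4965,-0.0555), yaw 6° and pointer 16.4°. I'll descend around the bar with the jaws about 26 mm apart.

Emit:
{"op": "jog_arm", "data": {"deltas": [[[-0.4,0.1,-0.15,-3,0],[-0.4,0,0,-3,0],[-0.4,0,0,0,0],[-0.4,0,0,-3,0],[-0.4,0,0,-1.5,0],[-0.4,0,0,0,0],[-0.4,0,0,0,0],[-0.4,0,0,0,0]]], "force": 5}}

```text
time_s: 3.8
tcp_pos: [0.4966, -0.0555, 0.0915]
eef_rot: [180.0, -0.1, 16.3]
contact_force: [0.3, 0.1, -0.2]
gripper_width: 0.0266
gripper_force: 0.0
```

```bash
python3 - <<'E'
from m import *
s=r.get_state();print(s)
c=r.camera_info("wrist");i=r.capture("wrist");cv2.imwrite("pics/w2.png",cv2.resize(i,(800,600)))
E
```

```text
{'time_s': 3.8, 'joints': array([ 1.62049996e+01,  1.33450666e+01, -3.26780276e+01,  1.39344211e-02,
       -4.38826768e+01,  9.00806939e+01]), 'qd': array([-0.00751944,  0.02513003, -0.42080977, -0.04860336,  0.26474058,
        0.11935187]), 'joint_torque': array([-1.14413906e-03, -4.05204177e+01,  2.17149854e+01,  5.08692428e+00,
        6.73390576e-02, -1.17542058e-04]), 'tcp_pos': array([ 0.49660367, -0.05547496,  0.09153154]), 'eef_rot': array([ 1.79990192e+02, -9.42144825e-02,  1.62957369e+01]), 'contact_force': array([ 0.25005847,  0.08527263, -0.21343181]), 'moment': array([-0.0515764 , -0.02819069,  0.00065371]), 'gripper_force': 0.0, 'gripper_width': 0.026619392270041523}
```

View pics/w2.png

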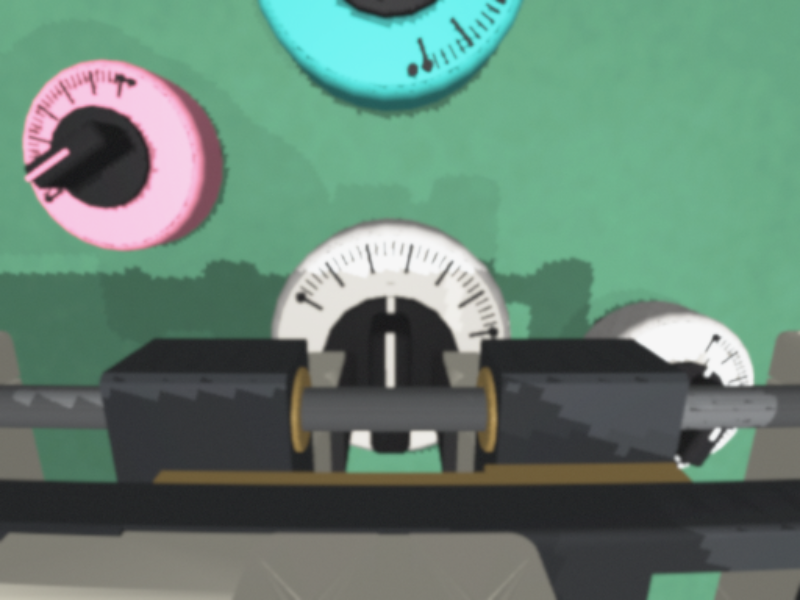

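The jaws straddle the bar: inner faces at x≈345 and 443, bar at x≈390, so it sits about 1 mm left of centre. I'll correct for that and feel for the flange.

Emit:
{"op": "jog_arm", "data": {"deltas": [[[-0.4,-0.03,0.1,-0.3,0],[-0.4,0,0,-0.3,0],[-0.4,0,0,0,0],[-0.4,0,0,-0.1,0],[-0.4,0,0,-0.1,0],[-0.4,0,0,0,0]]]}}

```text
time_s: 4.6
tcp_pos: [0.4956, -0.0546, 0.0825]
eef_rot: [-180.0, 0.0, 16.3]
contact_force: [-0.9, 0.3, 0.0]
gripper_width: 0.0262
gripper_force: 0.0
```

Emit:
{"op": "jog_arm", "data": {"deltas": [[[-0.4,0,0,-0.1,0],[-0.4,0,0,-0.1,0],[-0.4,0,0,0,0]]]}}

```text
time_s: 4.97
tcp_pos: [0.4957, -0.0546, 0.0809]
eef_rot: [180.0, -0.0, 16.3]
contact_force: [-0.6, -0.5, 5.8]
gripper_width: 0.0264
gripper_force: 2.5
```

Emit:
{"op": "jog_arm", "data": {"deltas": [[[-0.4,0,0,-0.1,0],[-0.4,0,0,0,0]]]}}

```text
time_s: 5.22
tcp_pos: [0.4958, -0.0546, 0.0803]
eef_rot: [180.0, -0.0, 16.3]
contact_force: [-2.8, 1.2, 9.4]
gripper_width: 0.0263
gripper_force: 4.8
```

Emit:
{"op": "jog_arm", "data": {"deltas": [[[-0.5,0,0,0,0],[-0.58,0,0,0,0],[-0.62,0,0,0,0],[-0.62,0,0,0,0]]]}}

```text
time_s: 5.72
tcp_pos: [0.4966, -0.0545, 0.0805]
eef_rot: [180.0, -0.1, 16.3]
contact_force: [-0.2, -0.1, 8.4]
gripper_width: 0.0167
gripper_force: 3.9
```

Emit:
{"op": "jog_arm", "data": {"deltas": [[[-0.64,0,0,0,0],[-0.66,0,0,0,0],[-0.68,0,0,0,0],[-0.7,0,0,0,0]]]}}

```text
time_s: 6.22
tcp_pos: [0.4967, -0.0543, 0.0805]
eef_rot: [180.0, -0.1, 16.3]
contact_force: [-1.0, 1.5, 7.7]
gripper_width: 0.0142
gripper_force: 6.3
```

Gripped, with little side force. I'll firm the grip and press.

Emit:
{"op": "jog_arm", "data": {"deltas": [[[-1,0,0,0,0],[-1,0,0,-0.1,0],[-1,0,0,-0.1,0],[-1,0,0,0,0],[-1,0,0,0,0]]], "force": 40}}

```text
time_s: 6.85
tcp_pos: [0.4968, -0.0543, 0.0793]
eef_rot: [180.0, -0.1, 16.3]
contact_force: [-4.7, 2.5, 16.8]
gripper_width: 0.0137
gripper_force: 41.6
```

```bash
python3 - <<'E'
from m import *
s=r.get_state()
for k in('tcp_pos','eef_rot','contact_force','moment','gripper_width','gripper_force'):print(k,s[k])
E
```

```text
tcp_pos [ 0.49678058 -0.05433296  0.07927476]
eef_rot [ 1.79969314e+02 -1.47553213e-01  1.63345913e+01]
contact_force [-4.69094293  2.52187327 16.84534578]
moment [ 0.87091935  1.57030786 -0.01463422]
gripper_width 0.013711708634231112
gripper_force 41.610341282139416
```

Emit:
{"op": "jog_arm", "data": {"deltas": [[[-1,0,0,0,-0.06],[-1,0,0,0,-0.08],[-1,0,0,0,-0.08],[-1,0,0,0,-0.08],[-1,0,0,0,0]]]}}

```text
time_s: 7.48
tcp_pos: [0.4968, -0.0544, 0.0793]
eef_rot: [-180.0, -0.1, -0.9]
contact_force: [-4.0, 1.7, 16.9]
gripper_width: 0.0133
gripper_force: 42.2
```

```bash
cat > st.py <<'E'
from m import *
s=r.get_state()
for k in('tcp_pos','eef_rot','contact_force','moment','gripper_width'):print(k,np.round(s[k],4))
E
python3 st.py
```

```text
tcp_pos [ 0.4968 -0.0544  0.0793]
eef_rot [-1.799999e+02 -1.462000e-01 -8.911000e-01]
contact_force [-3.9629  1.6639 16.9488]
moment [0.5455 1.5239 0.1752]
gripper_width 0.0133
```

Emit:
{"op": "jog_arm", "data": {"deltas": [[[-1,0,0,0,-0.08],[-1,0,0,0,-0.08],[-1,0,0,0,-0.08],[-1,0,0,0,-0.08],[-1,0,0,0,-0.08],[-1,0,0,0,-0.08],[-1,0,0,0,0]]]}}

```text
time_s: 8.35
tcp_pos: [0.4967, -0.0546, 0.0793]
eef_rot: [-179.9, -0.1, -28.4]
contact_force: [-2.9, 0.7, 17.2]
gripper_width: 0.014
gripper_force: 42.4
```

```bash
python3 st.py
```

```text
tcp_pos [ 0.4967 -0.0546  0.0793]
eef_rot [-1.799488e+02 -1.289000e-01 -2.838980e+01]
contact_force [-2.9252  0.7354 17.1551]
moment [0.2118 1.4965 0.1534]
gripper_width 0.014
```

Emit:
{"op": "jog_arm", "data": {"deltas": [[[-1,0,0,0,-0.09],[-1,0,0,0,-0.09],[-1,0,0,0,-0.09],[-1,0,0,0,-0.09],[-1,0,0,0,-0.09],[-1,0,0,0,-0.09],[-1,0,0,0,-0.09],[-1,0,0,0,-0.09]]]}}

```text
time_s: 9.35
tcp_pos: [0.4965, -0.0548, 0.0793]
eef_rot: [-179.9, -0.1, -69.7]
contact_force: [-4.1, -0.2, 17.7]
gripper_width: 0.0138
gripper_force: 42.5
```

Emit:
{"op": "jog_arm", "data": {"deltas": [[[-1,0,0,0,0],[-1,0,0,0,0]]]}}

```text
time_s: 9.6
tcp_pos: [0.4965, -0.0548, 0.0792]
eef_rot: [-179.9, -0.1, -69.6]
contact_force: [-4.6, -0.3, 17.4]
gripper_width: 0.0138
gripper_force: 42.5
```

```bash
python3 - <<'E'
import st
from m import *
i=r.capture("wrist");c=r.camera_info("wrist");j=r.capture("top");t=r.camera_info("top")
m=rect(c,i);n=rect(t,j);cv2.imwrite("pics/r3.png",cv2.hconcat([cv2.resize(m,(400,400)),cv2.resize(n,(400,400))]))
E
```

```text
tcp_pos [ 0.4965 -0.0548  0.0792]
eef_rot [-1.799088e+02 -6.290000e-02 -6.959580e+01]
contact_force [-4.6306 -0.2846 17.417 ]
moment [-0.0582  1.6517  0.0906]
gripper_width 0.0138
```

View pics/r3.png

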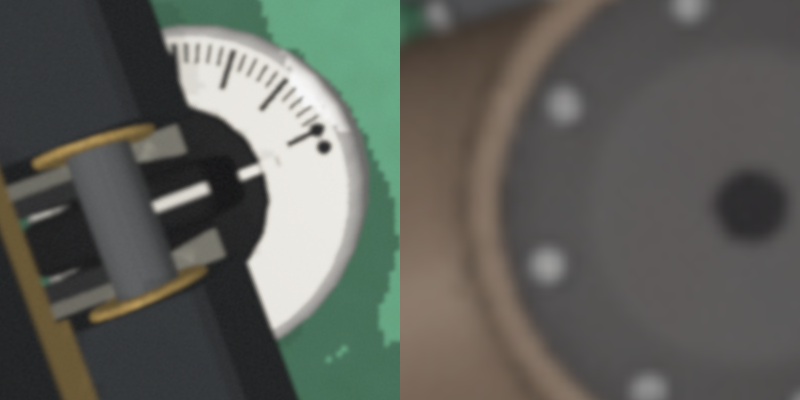

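The studs at (317,130) and (324,147) haven't moved, so the timer did not swing. The pointer (line from (155,208) to (210,186)) is about 6° past the top mark, which is roughly 2.5 rad. Now back to 20 minutes, at pointer direction −16.9°.

Emit:
{"op": "jog_arm", "data": {"deltas": [[[-1,0,0,0,0.06],[-1,0,0,0,0.08],[-1,0,0,0,0.08],[-1,0,0,0,0.08],[-1,0,0,0,0.08],[-1,0,0,0,0.08],[-1,0,0,0,0.08],[-1,0,0,0,0.08]]]}}

```text
time_s: 10.7
tcp_pos: [0.4967, -0.0546, 0.0793]
eef_rot: [-179.9, -0.1, -34.0]
contact_force: [-3.7, -0.0, 17.3]
gripper_width: 0.0136
gripper_force: 43.1
```

Emit:
{"op": "jog_arm", "data": {"deltas": [[[-1,0,0,0,0.08],[-1,0,0,0,0.08],[-1,0,0,0,0.08],[-1,0,0,0,0.06],[-1,0,0,0,0],[-1,0,0,0,0]]]}}

```text
time_s: 11.45
tcp_pos: [0.4968, -0.0545, 0.0793]
eef_rot: [-180.0, -0.1, -16.9]
contact_force: [-3.6, 1.2, 16.3]
gripper_width: 0.0141
gripper_force: 43.1
```

```bash
python3 - <<'E'
import st
from m import *
i=r.capture("wrist");c=r.camera_info("wrist")
m=rect(c,i);cv2.imwrite("pics/r4.png",m)
E
```

```text
tcp_pos [ 0.4968 -0.0545  0.0793]
eef_rot [-1.799567e+02 -1.397000e-01 -1.691210e+01]
contact_force [-3.5974  1.2165 16.3148]
moment [ 0.3315  1.4788 -0.15  ]
gripper_width 0.0141
```

View pics/r4.png

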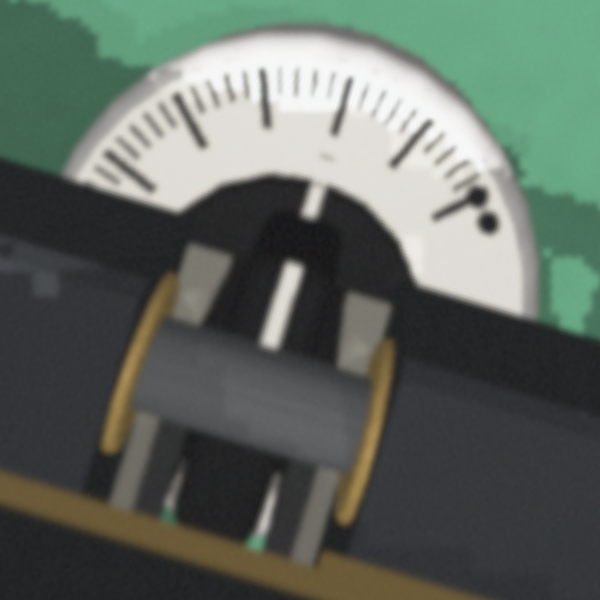

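The pointer line ((293,265) to (270,345), about −16°) lies parallel to the 20-minute long tick ((350,82) to (335,132), −16.7°). The studs have not moved. I'll open while still pressing, then lift away.

Emit:
{"op": "jog_arm", "data": {"deltas": [[[-0.66,0,0,0,0],[-0.6,0,0,0,0],[-0.5,0,0,0,0],[-0.5,0,0,0,0]]], "force": 10}}

```text
time_s: 12.0
tcp_pos: [0.4977, -0.0543, 0.0795]
eef_rot: [-179.9, -0.2, -16.9]
contact_force: [-1.6, 1.2, 15.4]
gripper_width: 0.0213
gripper_force: 7.6
```

Emit:
{"op": "jog_arm", "data": {"deltas": [[[-0.45,0,0,0.15,0],[-0.45,0,0,0.2,0],[-0.45,0,0,0.3,0],[-0.45,0,0,1,0],[-0.45,0,0,3,0],[-0.45,0,0,5,0],[-0.45,0,0,5,0],[-0.45,0,0,0,0]]]}}

```text
time_s: 13.0
tcp_pos: [0.4978, -0.0544, 0.2287]
eef_rot: [-179.8, -0.4, -16.9]
contact_force: [-0.1, -0.6, -0.8]
gripper_width: 0.0243
gripper_force: 0.0
```

Emit:
{"op": "jog_arm", "data": {"deltas": [[[-0.45,0,0,0,0],[-0.45,0,0,0,0]]]}}

```text
time_s: 13.25
tcp_pos: [0.4948, -0.0548, 0.2229]
eef_rot: [179.9, 0.1, -17.0]
contact_force: [0.2, 0.0, -0.2]
gripper_width: 0.0242
gripper_force: 0.0
```

```bash
python3 - <<'E'
import st
from m import *
i=r.capture("wrist");c=r.camera_info("wrist")
m=rect(c,i);print(centre(m));cv2.imwrite("pics/r5.png",m)
E
```

```text
tcp_pos [ 0.4948 -0.0548  0.2229]
eef_rot [ 1.799423e+02  1.149000e-01 -1.695750e+01]
contact_force [ 0.2469  0.0467 -0.1876]
moment [-0.0236  0.0074  0.0251]
gripper_width 0.0242
(((287.24859619140625, 286.4100341796875), (508.9205627441406, 519.9692993164062), 10.372904777526855), 0.4967179931640625, -0.05444971923828125)
```

View pics/r5.png

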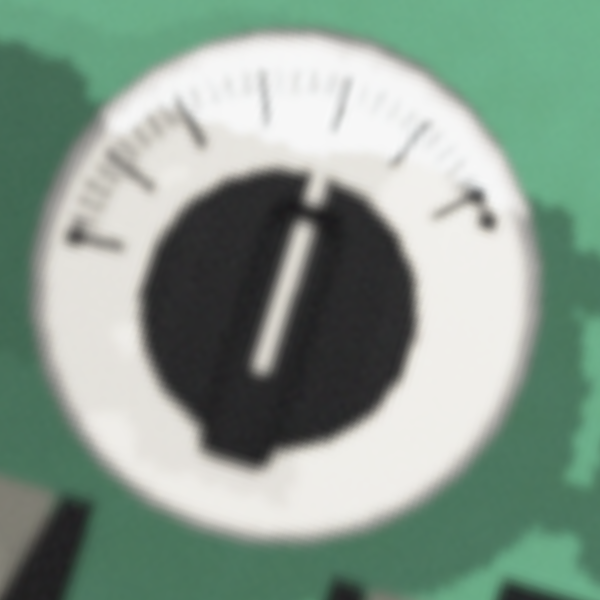

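The timer is where it was (studs at (76,236) and (474,195)). The pointer reads −16.7° against a target of −17.0°, so it is at 20 minutes, and the arm is clear.

```bash
python3 -c "
from plant import r
print(r.close_job())"
```

```text
the job is handed in; nothing more can be done
None
```

The timer is set to 20 minutes: I twisted it past the 30 mark to about 31.5 minutes and turned it back. It did not visibly move, the arm touched nothing else, and the job was handed in at about 13 s.

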